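# Put the scale's check weights back on their rail in order of size

### The arm

A 6-joint arm with a two-finger parallel gripper is mounted at the origin on a cart in front of the work surface, level with it; the furniture and walls round the work are solid. World frame = base frame: x ahead of the robot, y to its left, z up, the work surface at z = 0. Lengths are in m, angles in rad, forces in N, time in s.
With the tool pointing down it reaches from about 0.325 to 0.925 m from the base axis. Payload 3.1 kg.
Tool frame: the origin (TCP) lies at the very end of the fingers, on their centre line; the grasp point (between the pads) lies 19 mm behind it; x points along the fingers, y is the direction in which the jaws open and shut, and the axes are right-handed (so a half turn about x gives the same grasp; the last joint's range is limited). The gripper opens to 85 mm and grips with 20 to 120 N. Pads are 22 mm wide; open, the fingers measure 114 mm over their backs; the gripper's body (76 mm by 85 mm) begins 54 mm behind the grasp point. The pads swing forward as they close: fully open they stand 13 mm farther back than shut.
Start: joints at [-1.374, 0.217, 1.613, -0, 1.311, -0.112], TCP at [0.19, -0.595, 0.197] pointing down, gripper open.
Joint ranges: [-2.75, 2.75], [-0.78, 2.1], [0.31, 2.55], [-1.13, 4.27], [0.13, 2.63], [-2.58, 2.58]. Speed limits (rad/s): [2.79, 2.79, 3.14, 3.14, 3.14, 3.14].

### API

Orientations are given as a unit quaternion [x, y, z, w].
In Python, from station import ctrl gives the robot as it stands. Calls block until the motion is done:
- ctrl.movep(position, orientation): joint-space move of the TCP to a pose.
- ctrl.line_to(position, max_speed=0.15, rotation=None, f_stop=None): straight line of the TCP; rotation=None keeps the orientation; max_speed is the mean speed in m/s. With f_stop (N) it stops when the force on the tool has changed by that much, and returns True; else False.
- ctrl.goto_joints(angles): joint-space move.
- ctrl.open() and ctrl.close(f_grip=None): open the fingers fully, or close them until they stop; f_grip is the grip in N (None keeps the last).
- ctrl.dwell(seconds).
- ctrl.inverse_kinematics(position, orientation): joint angles nearest the present ones, or None.
- ctrl.snapshot(name): name is "side" or "top" or "wrist"; returns the picture (480x640x3 uint8, red, green, blue); there is no depth.
- ctrl.get_calibration(name): a dict with "intrinsics" (3x3 intrinsics, pixels), "xyz" and "orientation" of the camera in the world; the wrist camera has in their place "mount" (4x4, takes a point from camera to tool coordinates, whose origin is the TCP and whose axes are the tool frame's). Camera axes: x right, y down, z forward; pixel columns grow to the right and rows downward; lengths in m; the calibration is good to about 2 mm. A picture is of the moment at which its call begins: read the wrist's pose just before it. get_calibration takes no time and is no camera call.
A pose or a line that the arm cannot do raises ctrl.MotionError and nothing moves.
- ctrl.sign_off(): hands the job in, once; it reports no verdict.
Trained networks look in the newest picture that a camera, given by its name, has taken for a name from the list of things; names that differ only in an ending like _2 or _b are one class to them, and where a whole thing is asked for, a point or a joint stands for the part that bears it (a point fixed in the world has none). Each returns a list of dicts, best first, with "confidence" (0 to 1); they miss things now and then, are a little off and sometimes report something else, mostly with a low value. They report only what shows in the picture. A call takes as long as a camera call. They do not tell look-alikes from the thing itself.
- ctrl.silhouettes(camera, label): "mask" (480x640 bool, what is visible of it) and "box" ([centre column, centre row, width, height] in pixels, round what is visible of it).
Readings, each from a call of its own:
- ctrl.read_clock(): time.
- ctrl.read_qpos(): joint angles.
- ctrl.read_qd(): joint speeds.
- ctrl.read_tau(): joint torques, N m.
- ctrl.read_tool_pos(): TCP position.
- ctrl.read_eef_rot(): TCP orientation.
- ctrl.read_wrist_force(): force on the tool from outside, world axes, zero at the start.
- ctrl.read_ft_torque(): the same for the moment, N m.
- ctrl.read_gripper_width(): opening from 0.0 (shut) to 1.0 (fully open).
Only numpy, scipy, OpenCV 4.12 (cv2) and the standard library are available. Lean on these libraries where they do the work, as an engineer would, in place of code of your own. Each camera call takes 0.05 s, during which the arm holds its last target.

### The job

The packing scale has been checked, so put its four steel check weights back on the rail: one standing upright in the middle of each rubber pad, in order of size, with the largest on the square pad at one end and each next smaller one on the next pad along, down to the smallest at the other end. Leave the white tub and the marker pen beside the work where they are.

Things in the scene. Friction and masses are not known exactly. Their poses are not given: they have to be found in the camera images.
- weight_1_largest: the largest of four plain steel check weights: an upright cylinder 48 mm in diameter and 56 mm high with a small knob of 32 mm diameter on a neck on top, 73 mm high in all, about 0.75 kg (may differ by a fifth). It starts standing on the table. Origin: centre of its underside, z up along its axis; its yaw means nothing. Grip it across the cylinder.
- weight_2: the second largest of four plain steel check weights: an upright cylinder 38 mm in diameter and 44 mm high with a small knob of 25 mm diameter on a neck on top, 58 mm high in all, about 0.38 kg (may differ by a fifth). It starts standing on the table. Origin: centre of its underside, z up along its axis; its yaw means nothing. Grip it across the cylinder.
- weight_3: the third largest of four plain steel check weights: an upright cylinder 29 mm in diameter and 34 mm high with a small knob of 19 mm diameter on a neck on top, 46 mm high in all, about 0.17 kg (may differ by a fifth). It starts standing on the table. Origin: centre of its underside, z up along its axis; its yaw means nothing. Grip it across the cylinder.
- weight_4_smallest: the smallest of four plain steel check weights: an upright cylinder 21 mm in diameter and 26 mm high with a small knob of 14 mm diameter on a neck on top, 36 mm high in all, about 0.07 kg (may differ by a fifth). It starts standing on the table. Origin: centre of its underside, z up along its axis; its yaw means nothing. Grip it across the cylinder.
- pad_square: the only square pad, 60 x 60 mm, at one end of the row of four (which end changes from start to start). The pads are fixed along the middle of a low aluminium rail, centres 80 mm apart. Dark rubber, 3 mm thick; origin: centre of its underside, 8 mm above the table on the rail's top, so its upper face is 11 mm above the table.
- pad_round_end: round pad, 60 mm in diameter, at the end of the row opposite the square pad. The rail is 330 x 86 x 8 mm, fixed, and turned at most 10 degrees from running left-right. Dark rubber, 3 mm thick; origin: centre of its underside, 8 mm above the table on the rail's top, so its upper face is 11 mm above the table.
- pad_inner_left: round pad, 60 mm in diameter, the inner one of the row on the robot's left (+y); it may or may not be the neighbour of the square pad. Dark rubber, 3 mm thick; origin: centre of its underside, 8 mm above the table on the rail's top, so its upper face is 11 mm above the table.
- pad_inner_right: round pad, 60 mm in diameter, the inner one of the row on the robot's right (-y); it may or may not be the neighbour of the square pad. Dark rubber, 3 mm thick; origin: centre of its underside, 8 mm above the table on the rail's top, so its upper face is 11 mm above the table.
- tub: bystander: small open round tub, off-white, 70 mm across the rim, 45 mm high, standing to the right of the work. Origin: centre of its underside. Not to be moved.
- marker: bystander: marker pen 140 mm long, 17 mm thick, lying to the right of the work. Origin at the middle of its underside. Not to be moved.
Mind the look-alikes: they are no part of the job. What is shaped like the weight_3 but blue is not meant.

How it is judged:
By the outcome, as a careful person would: the job done as asked, in the order asked, and still so for the second after the job is handed in, with the robot touching nothing.
It also fails if it takes over 99 s, if anything falls off the work surface, if the arm or the gripper's body presses on something with over 40 N, if the wrist force passes 120 N, or if a joint passes its speed limit or range.

## Working session

There is one attempt and no reset: what is moved stays moved. The work goes in short steps, each a Python script; the robot and the scene stay as the last script left them, time stands still between calls to the robot, and variables do not carry over. Pictures are saved under pics/ and viewed, and the job is handed in when it is done.

```bash
ls; mkdir -p pics
python3 - <<'E'
from station import ctrl
import cv2,numpy as np
np.set_printoptions(precision=4,suppress=True)
for n in ["top","side","wrist"]:
    im=ctrl.snapshot(n); cv2.imwrite(f"pics/{n}0.png",im[:,:,::-1]); print(n,ctrl.get_calibration(n))
print(ctrl.read_clock(),ctrl.read_eef_rot(),ctrl.read_tool_pos())
E
```

```text
pics
top {'intrinsics': array([[472.0367,   0.    , 323.5779],
       [  0.    , 472.0367, 239.0633],
       [  0.    ,   0.    ,   1.    ]]), 'xyz': array([ 0.3876, -0.1352,  1.0183]), 'orientation': array([-0.7033,  0.707 , -0.0458,  0.0583])}
side {'intrinsics': array([[441.7135,   0.    , 318.305 ],
       [  0.    , 441.7135, 237.3943],
       [  0.    ,   0.    ,   1.    ]]), 'xyz': array([ 0.4529, -0.9063,  0.5465]), 'orientation': array([ 0.8741, -0.0344,  0.0255, -0.4839])}
wrist {'intrinsics': array([[359.2529,   0.    , 320.1525],
       [  0.    , 359.2529, 232.2766],
       [  0.    ,   0.    ,   1.    ]]), 'mount': array([[-0.0006, -0.272 ,  0.9623, -0.1771],
       [ 1.    , -0.0003,  0.0005,  0.0006],
       [ 0.0002,  0.9623,  0.272 , -0.0692],
       [ 0.    ,  0.    ,  0.    ,  1.    ]])}
0.15 [-0.6987 -0.1094  0.6987 -0.1081] [ 0.1898 -0.5947  0.1957]
```

View pics/top0.png

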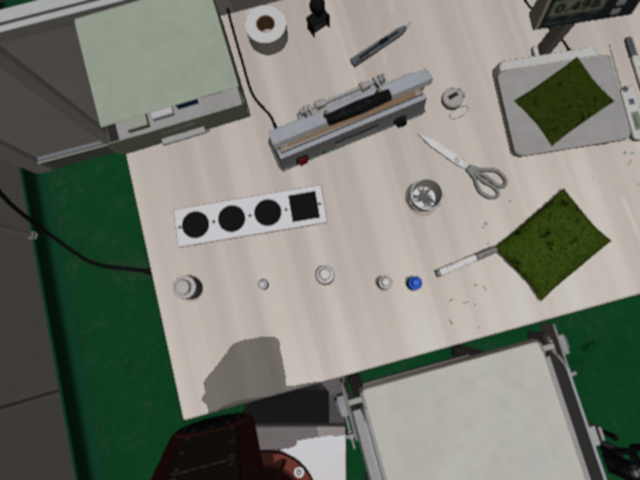

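View pics/side0.png

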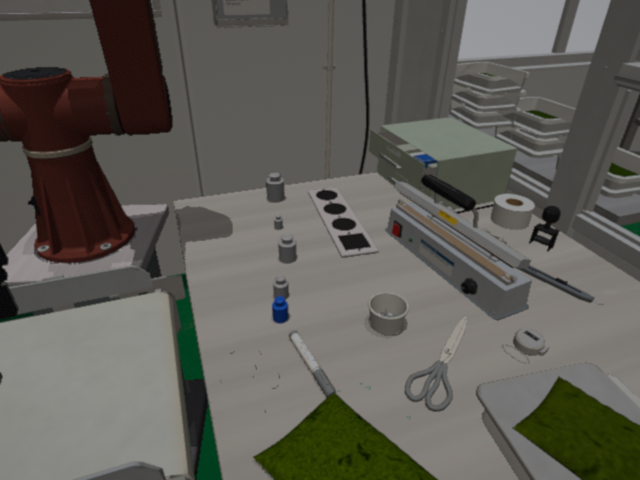

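Top view: the weights are the largest at (187,287), the smallest at (263,284), weight_2 at (325,274) and weight_3 at (384,283). The blue look-alike is at (414,283). The pads run from the square one at (304,206) through (268,212) and (232,218) to (196,224). The candidates for weight_3 are the steel one at (384,283), the blue one at (414,283), which is rejected by colour, and weight_2 at (325,274), which is larger.

```bash
cat > h.py <<'E'
from station import ctrl
import cv2,numpy as np
from scipy.spatial.transform import Rotation as R
np.set_printoptions(precision=4,suppress=True)
def cam(name):
    c=ctrl.get_calibration(name)
    K=np.array(c["intrinsics"])
    if name=="wrist":
        T=np.eye(4);T[:3,:3]=R.from_quat(ctrl.read_eef_rot()).as_matrix();T[:3,3]=ctrl.read_tool_pos()
        T=T@np.array(c["mount"])
        return K,T[:3,:3],T[:3,3]
    return K,R.from_quat(c["orientation"]).as_matrix(),np.array(c["xyz"])
def pix2w(C,uv,z):
    K,Rm,t=C
    d=Rm@np.linalg.solve(K,[uv[0],uv[1],1.]); return t+d*(z-t[2])/d[2]
def proj(C,p):
    K,Rm,t=C
    q=K@(Rm.T@(np.array(p)-t)); return q[:2]/q[2]
def cent(m):
    ys,xs=np.nonzero(m); return np.array([xs.mean(),ys.mean()])
E
python3 - <<'E'
from h import *
im=ctrl.snapshot("top");C=cam("top")
for l,z in [("weight_1_largest",.03),("weight_2",.025),("weight_3",.02),("weight_4_smallest",.015),("pad_square",.011),("pad_round_end",.011),("pad_inner_left",.011),("pad_inner_right",.011),("tub",.02),("marker",.01)]:
    for d in ctrl.silhouettes("top",l)[:5]:
        c=cent(d["mask"]); print(l,round(d["confidence"],2),np.array(d["box"]),c,d["mask"].sum(),pix2w(C,c,z))
o=cv2.resize(im[180:310,150:450,::-1],None,fx=2.6,fy=2.6,interpolation=cv2.INTER_CUBIC);cv2.imwrite("pics/crop.png",o)
E
```

```text
weight_1_largest 0.62 [188.3 287.7  24.3  24.2] [187.3448 287.7854] 522 [0.433 0.168 0.03 ]
weight_2 0.78 [323.8 276.3  14.8  19.2] [324.7029 275.1051] 276 [ 0.4585 -0.1199  0.025 ]
weight_2 0.7 [384.1 284.5  12.   10.8] [384.3193 282.5241] 166 [ 0.4423 -0.2447  0.025 ]
weight_2 0.61 [415.6 285.8  18.3  15.4] [413.7819 283.5053] 188 [ 0.44   -0.3061  0.025 ]
weight_3 0.78 [323.8 276.3  14.8  19.2] [324.7029 275.1051] 276 [ 0.4589 -0.1198  0.02  ]
weight_3 0.7 [384.1 284.5  12.   10.8] [384.3193 282.5241] 166 [ 0.4426 -0.2453  0.02  ]
weight_3 0.61 [415.6 285.8  18.3  15.4] [413.7819 283.5053] 188 [ 0.4403 -0.307   0.02  ]
weight_4_smallest 0.2 [426.4 194.4  31.9  34.9] [425.8484 194.5078] 831 [ 0.633  -0.3401  0.015 ]
pad_square 0.94 [302.9 207.8  30.2  28.6] [303.3689 206.1683] 713 [ 0.6101 -0.0738  0.011 ]
pad_round_end 0.66 [195.6 224.6  26.2  25.9] [194.9358 224.9505] 545 [0.5702 0.1625 0.011 ]
pad_inner_left 0.89 [230.  218.3  22.4  22.3] [231.1063 218.389 ] 527 [0.5841 0.0838 0.011 ]
pad_inner_right 0.77 [267.9 213.6  30.4  26.9] [267.3333 212.5514] 555 [0.5965 0.0049 0.011 ]
pad_inner_right 0.22 [323.9 274.1  16.1  21.5] [324.6503 275.3042] 286 [ 0.4591 -0.1196  0.011 ]
tub 0.95 [426.2 196.3  34.5  30.6] [425.8397 194.886 ] 842 [ 0.631 -0.339  0.02 ]
marker 0.62 [465.9 260.3  62.7  33.8] [465.3168 261.4455] 505 [ 0.4872 -0.4198  0.01  ]
```

View pics/crop.png

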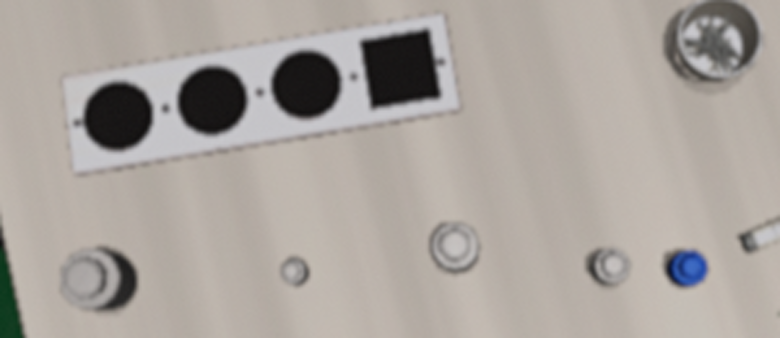

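```bash
cat >> h.py <<'E'
def dq(yaw): # tool down, jaw axis y at yaw from world x
    x=np.array([0,0,-1.]);y=np.array([np.cos(yaw),np.sin(yaw),0]);z=np.cross(x,y)
    return R.from_matrix(np.c_[x,y,z]).as_quat()
E
python3 - <<'E'
from h import *
P=np.array([[.6101,-.0738],[.5965,.0049],[.5841,.0838],[.5702,.1625]])
d=P[3]-P[0];print("rail len",np.linalg.norm(d),"dir",np.degrees(np.arctan2(d[1],d[0])))
print("jaw now",R.from_quat(ctrl.read_eef_rot()).as_matrix())
for yaw in [0,np.pi]:
  for p in [(.433,.168),(.4585,-.12),(.4425,-.245),(.45,.01)]+list(map(tuple,P)):
    print(yaw,p,ctrl.inverse_kinematics([*p,.03],dq(yaw)))
E
```

```text
rail len 0.23964494570092648 dir 99.58416939793337
jaw now [[ 0.      0.304  -0.9527]
 [-0.0001 -0.9527 -0.304 ]
 [-1.      0.0001  0.    ]]
0 (0.433, 0.168) [ 0.2188  0.0976  2.1022 -0.      0.9419  0.2188]
0 (0.4585, -0.12) [-0.4042  0.1169  2.0805 -0.      0.9441 -0.4042]
0 (0.4425, -0.245) [-0.6445  0.1801  2.0072 -0.      0.9543 -0.6445]
0 (0.45, 0.01) [-0.1339  0.0678  2.1346 -0.      0.9392 -0.1339]
0 (np.float64(0.6101), np.float64(-0.0738)) [-0.2345  0.3826  1.7454 -0.      1.0136 -0.2345]
0 (np.float64(0.5965), np.float64(0.0049)) [-0.1094  0.3498  1.7903 -0.      1.0014 -0.1094]
0 (np.float64(0.5841), np.float64(0.0838)) [ 0.0236  0.3381  1.8062 -0.      0.9973  0.0236]
0 (np.float64(0.5702), np.float64(0.1625)) [ 0.1593  0.3433  1.7992 -0.      0.9991  0.1593]
3.141592653589793 (0.433, 0.168) None
3.141592653589793 (0.4585, -0.12) None
3.141592653589793 (0.4425, -0.245) [-0.6445  0.1801  2.0072 -0.      0.9543  2.4971]
3.141592653589793 (0.45, 0.01) None
3.141592653589793 (np.float64(0.6101), np.float64(-0.0738)) None
3.141592653589793 (np.float64(0.5965), np.float64(0.0049)) None
3.141592653589793 (np.float64(0.5841), np.float64(0.0838)) None
3.141592653589793 (np.float64(0.5702), np.float64(0.1625)) None
```

Run:
```python
from h import *
q=dq(0.167)
ctrl.movep([.50,.03,.27],q)
C=cam("wrist");im=ctrl.snapshot("wrist");cv2.imwrite("pics/w1.png",im[:,:,::-1]);print(C[2],ctrl.read_clock())
for l,z in [("weight_1_largest",.03),("weight_2",.025),("weight_4_smallest",.015),("pad_square",.011),("pad_round_end",.011),("pad_inner_left",.011),("pad_inner_right",.011)]:
    for d in ctrl.silhouettes("wrist",l)[:4]:
        c=cent(d["mask"]); print(l,round(d["confidence"],2),np.array(d["box"]),c,d["mask"].sum(),pix2w(C,c,z))
```

```text
[0.4891 0.0969 0.447 ] 3.2417
weight_1_largest 0.92 [279.1  50.5  49.4  56.6] [279.1229  50.6344] 2303 [0.4331 0.1695 0.03  ]
weight_2 0.73 [272.4 298.8  33.9  37.8] [269.9372 299.6098] 956 [ 0.4599 -0.1209  0.025 ]
weight_2 0.67 [241.6 403.8  20.9  13.4] [242.3969 402.0825] 194 [ 0.4418 -0.2847  0.025 ]
weight_2 0.6 [249.6 378.9  21.2  34.8] [247.8934 376.8103] 638 [ 0.4448 -0.2419  0.025 ]
weight_4_smallest 0.59 [271.8 194.7  20.4  22. ] [269.344  195.4397] 282 [0.4408 0.0117 0.015 ]
pad_square 0.78 [393.1 280.   49.1  45.6] [390.4254 278.8636] 1965 [ 0.6108 -0.0725  0.011 ]
pad_round_end 0.91 [398.9  79.4  51.9  57.6] [402.3409  82.5477] 2350 [0.572  0.1633 0.011 ]
pad_inner_left 0.74 [398.1 156.9  50.4  52.2] [397.4565 155.1429] 2057 [0.5845 0.0841 0.011 ]
pad_inner_right 0.83 [395.8 222.4  48.8  42.4] [394.3197 219.82  ] 1739 [0.5982 0.0061 0.011 ]
pad_inner_right 0.71 [402.2  82.4  54.9  59.6] [402.5643  82.4797] 2339 [0.5723 0.1634 0.011 ]
```

View pics/w1.png

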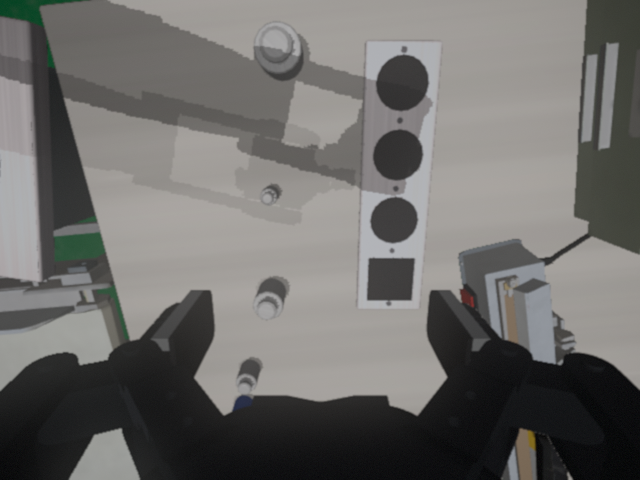

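Run:
```python
from h import *
c=ctrl.get_calibration("wrist");K=c["intrinsics"];M=np.linalg.inv(c["mount"])
for x in [0,-.013,-.026]:
  for y in [-.0425,.0425]:
    for z in [-.011,.011]:
      p=K@(M@[x,y,z,1])[:3]; print(x,y,z,p[:2]/p[2])
```

```text
0 -0.0425 -0.011 [237.4876 245.7468]
0 -0.0425 0.011 [240.0781 284.9196]
0 0.0425 -0.011 [401.6091 245.703 ]
0 0.0425 0.011 [399.0728 284.8737]
-0.013 -0.0425 -0.011 [231.5369 254.0563]
-0.013 -0.0425 0.011 [234.5067 295.6802]
-0.013 0.0425 -0.011 [407.4859 254.0086]
-0.013 0.0425 0.011 [404.5766 295.6303]
-0.026 -0.0425 -0.011 [224.6618 263.6566]
-0.026 -0.0425 0.011 [228.1009 308.0524]
-0.026 0.0425 -0.011 [414.2756 263.6041]
-0.026 0.0425 0.011 [410.9046 307.9975]
```

Run:
```python
import cv2,numpy as np
im=cv2.imread("pics/w1.png")[220:400,120:520].astype(float)
im=np.clip(255*(im/255)**.5,0,255).astype(np.uint8)
cv2.imwrite("pics/f.png",cv2.resize(im,None,fx=2,fy=2,interpolation=cv2.INTER_CUBIC))
```

```text
(no output)
```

View pics/f.png

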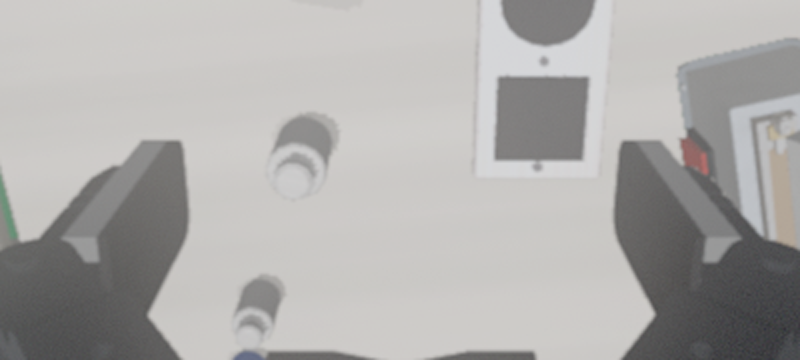

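Run:
```python
from h import *
t=ctrl.read_clock();ctrl.close(40);print(ctrl.read_clock()-t,ctrl.read_gripper_width())
im=ctrl.snapshot("wrist")[200:400,120:520,::-1].astype(float)
im=np.clip(255*(im/255)**.5,0,255).astype(np.uint8)
cv2.imwrite("pics/f2.png",cv2.resize(im,None,fx=2,fy=2,interpolation=cv2.INTER_CUBIC))
```

```text
0.7666 0.0036120228012863544
```

View pics/f2.png

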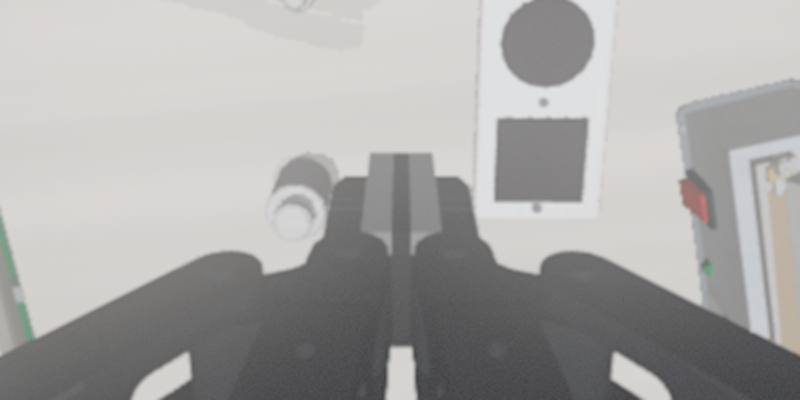

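Run:
```python
from h import *
ctrl.line_to([.50,.08,.05],0.3); t=ctrl.read_clock()
print(ctrl.line_to([.50,.08,.001],0.06,f_stop=6),ctrl.read_tool_pos(),ctrl.read_wrist_force(),ctrl.read_clock())
im=ctrl.snapshot("side");cv2.imwrite("pics/s1.png",cv2.resize(im[100:300,180:430,::-1],None,fx=3,fy=3,interpolation=cv2.INTER_CUBIC))
C=cam("side");print(proj(C,ctrl.read_tool_pos()), proj(C,[.5,.08,0]), proj(C,[.5,.08,.04]))
```

```text
False [0.5004 0.08   0.0012] [ 0.2787 -0.1626  0.4019] 6.275
[301.6713 213.1822] [301.4595 213.6822] [301.3166 199.6713]
```

View pics/s1.png

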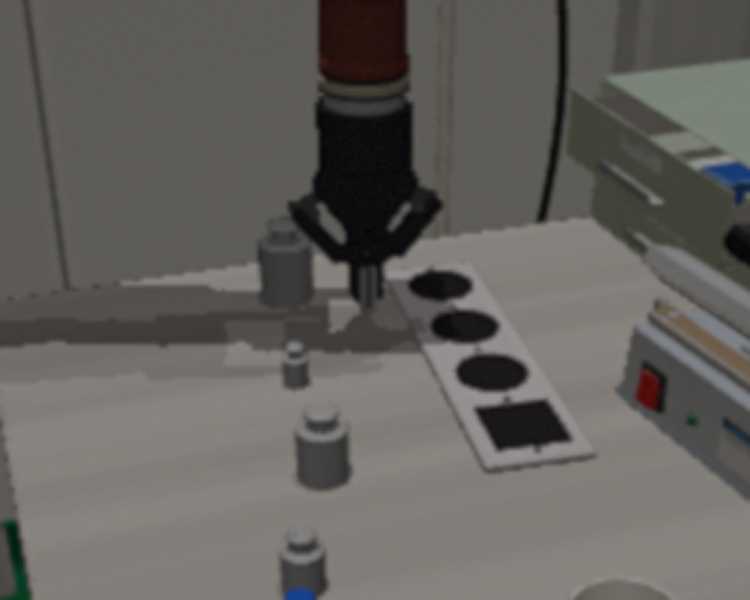

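Both cameras show the shut fingertip about 35 mm behind the stated TCP, so I'll settle it with a gentle touch on the table.

Run:
```python
from h import *
print(ctrl.line_to([.50,.08,-.045],0.03,f_stop=5),ctrl.read_tool_pos(),ctrl.read_wrist_force(),ctrl.read_clock())
im=ctrl.snapshot("side");cv2.imwrite("pics/s2.png",cv2.resize(im[100:300,180:430,::-1],None,fx=3,fy=3,interpolation=cv2.INTER_CUBIC))
```

```text
True [ 0.4997  0.08   -0.0344] [ 0.0082 -0.0518  4.8862] 7.4167
```

View pics/s2.png

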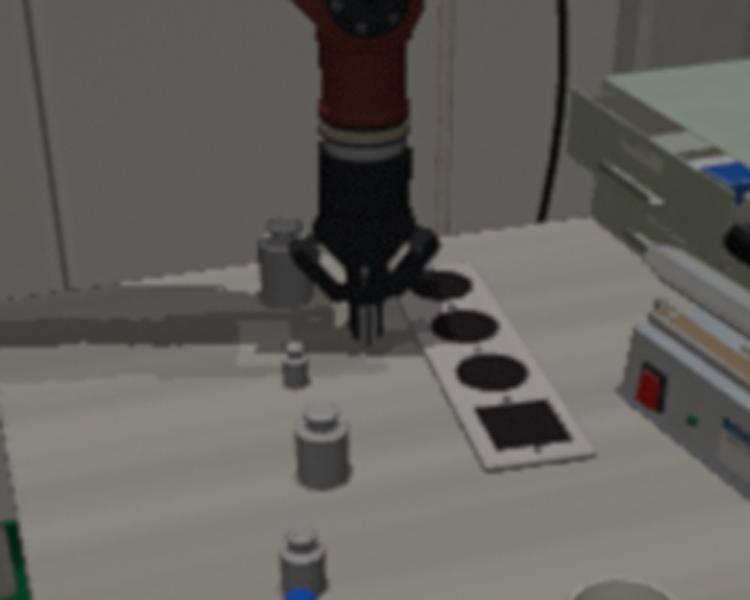

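The table stopped the fingers at a reported z of -0.034, so the real fingertips sit 34 mm behind the reported TCP. I'll use that offset from here. Next is a model fit for each weight at its pre-grasp pose, starting with the largest.

```bash
cat >> h.py <<'E'
OFF=.034   # real shut finger tip is this far behind the reported TCP
YAW=.165
Q=dq(YAW)
W={1:("weight_1_largest",.048,.056,.032,.073,.010),2:("weight_2",.038,.044,.025,.058,.004),
   3:("weight_3",.029,.034,.019,.046,.003),4:("weight_4_smallest",.021,.026,.014,.036,.002)}
from scipy.optimize import least_squares
def model_mask(C,k,xy,z0=0.):
    _,D,H,d,h,_=W[k]; a=np.linspace(0,2*np.pi,40)
    m=np.zeros((480,640),np.uint8)
    for dia,zs in ((D,(0,H)),(d,(h-.006,h)),(d*.6,(H,h-.006))):
        pts=np.array([proj(C,[xy[0]+dia/2*np.cos(t),xy[1]+dia/2*np.sin(t),z0+z]) for z in zs for t in a])
        cv2.fillConvexPoly(m,cv2.convexHull(np.round(pts*16).astype(np.int32)),1,shift=4)
    return m.astype(bool)
def fit(C,mask,k,xy,z0=0.):
    xy=np.array(xy[:2],float)
    for _ in range(5):
        e=cent(mask)-cent(model_mask(C,k,xy,z0))
        J=np.c_[proj(C,[xy[0]+.001,xy[1],.02])-proj(C,[xy[0],xy[1],.02]),proj(C,[xy[0],xy[1]+.001,.02])-proj(C,[xy[0],xy[1],.02])]/.001
        xy=xy+np.linalg.solve(J,e)
    mm=model_mask(C,k,xy,z0); return xy,(mm&mask).sum()/(mm|mask).sum()
def look(k,xy,z0=0.,camn="wrist",save=None):
    C=cam(camn);im=ctrl.snapshot(camn);best=None
    labels=dict.fromkeys([W[k][0],"weight_3","weight_1_largest","weight_4_smallest"])
    for l in labels:
        for d in ctrl.silhouettes(camn,l):
            if d["mask"].sum()<30: continue
            p,iou=fit(C,d["mask"],k,xy,z0)
            col=im[d["mask"]].mean(0)
            if np.linalg.norm(p-xy[:2])<.02 and iou>.55:
                print(camn,k,l,round(d["confidence"],2),p,"iou",round(iou,2),"rgb",col)
                if best is None or iou>best[1]: best=(p,iou)
        if best is not None and best[1]>.8: break
    if save: cv2.imwrite(save,im[:,:,::-1])
    return None if best is None else best[0]
PAD={1:(.6105,-.0732),2:(.5974,.0055),3:(.5843,.0840),4:(.5711,.1630)}
E
python3 - <<'E'
from h import *
look(1,(.433,.168),camn="top");look(2,(.4585,-.12),camn="top");look(3,(.4425,-.245),camn="top")
ctrl.line_to([.50,.08,.12],0.4); ctrl.open()
ctrl.movep([.433,.168,.13],Q)
p=look(1,(.433,.168),save="pics/w2.png");print(p,ctrl.read_clock())
E
```

```text
top 2 weight_2 0.68 [ 0.4572 -0.12  ] iou 0.85 rgb [182.4542 178.2977 176.1718]
top 3 weight_3 0.45 [ 0.4425 -0.2451] iou 0.71 rgb [171.6408 167.6268 165.831 ]
top 3 weight_4_smallest 0.54 [ 0.4427 -0.245 ] iou 0.83 rgb [168.1024 163.9277 161.8313]
wrist 1 weight_1_largest 0.96 [0.434  0.1678] iou 0.94 rgb [101.636  100.6947 100.3195]
[0.434  0.1678] 9.9083
```

View pics/w2.png

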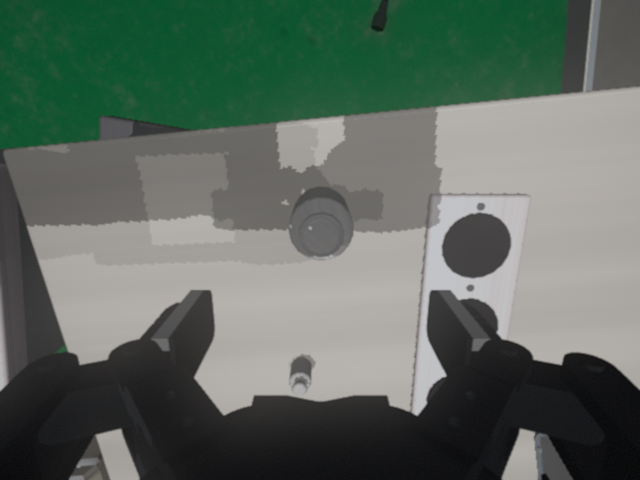

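```bash
cat >> h.py <<'E'
def grasp(k,p,F):
    tz=W[k][5]-OFF
    if np.linalg.norm(ctrl.read_tool_pos()[:2]-np.array(p))>.004 or True:
        pass
    print("down stop:",ctrl.line_to([p[0],p[1],tz],0.15,rotation=Q,f_stop=15))
    ctrl.close(F); g=ctrl.read_gripper_width()
    ctrl.line_to([p[0],p[1],tz+.03],0.1); f=ctrl.read_wrist_force()
    g2=ctrl.read_gripper_width(); print("width",g,g2,"mm",g2*85,"force",f); 
def place(k,xy):
    tz=W[k][5]-OFF
    ctrl.line_to([xy[0],xy[1],tz+.05],0.3,rotation=Q)
def lower(k,xy):
    tz=W[k][5]-OFF
    ctrl.line_to([xy[0],xy[1],tz+.011+.006],0.12)
    s=ctrl.line_to([xy[0],xy[1],tz+.011-.002],0.02,f_stop=4)
    print("contact",s,ctrl.read_tool_pos(),"expect z",tz+.011)
    ctrl.open(); ctrl.line_to([xy[0],xy[1],.11],0.25)
E
python3 - <<'E'
from h import *
grasp(1,(.434,.1678),80)
p=ctrl.read_tool_pos(); ctrl.line_to([p[0],p[1],.10],0.2)
cv2.imwrite("pics/w3.png",ctrl.snapshot("wrist")[:,:,::-1]);print(ctrl.read_clock(),ctrl.read_wrist_force(),ctrl.read_gripper_width())
E
```

```text
down stop: False
width 0.5453221496657347 0.5423367606422765 mm 46.09862465459351 force [ 0.0689  0.7086 -7.6377]
12.65 [-0.5134  0.6157 -8.7709] 0.5409853817849559
```

View pics/w3.png

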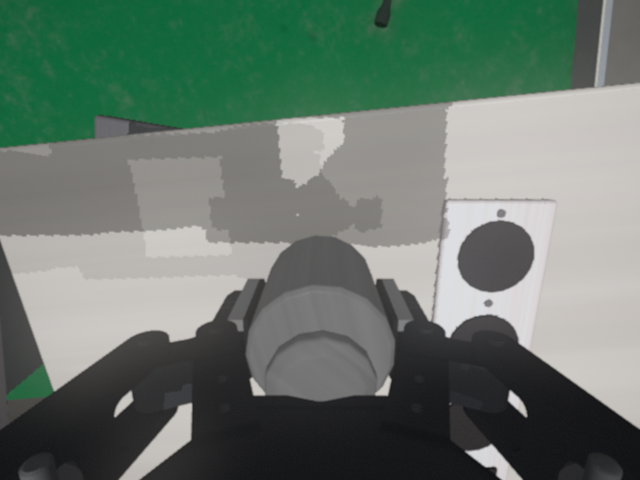

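The largest is held upright between the pads, reading 8 N. Now I'll place it.

Run:
```python
from h import *
xy=PAD[1]
ctrl.line_to([*xy,.10],0.25,rotation=Q); print(ctrl.read_gripper_width())
lower(1,xy)
C=cam("wrist");print(look(1,xy,.011,save="pics/w4.png"))
for l in ["pad_square","pad_inner_right","pad_inner_left","pad_round_end"]:
    for d in ctrl.silhouettes("wrist",l)[:2]: print(l,d["confidence"],pix2w(C,cent(d["mask"]),.011))
print(ctrl.read_clock())
```

```text
0.545421216848548
contact True [ 0.6118 -0.0735 -0.0119] expect z -0.013000000000000001
wrist 1 weight_1_largest 0.58 [ 0.612  -0.0732] iou 0.93 rgb [103.3909 102.4199 102.5482]
[ 0.612  -0.0732]
pad_square 0.81 [ 0.6063 -0.0561  0.011 ]
pad_inner_right 0.65 [0.598 0.006 0.011]
pad_inner_right 0.45 [ 0.465  -0.3561  0.011 ]
pad_inner_left 0.86 [0.5876 0.0689 0.011 ]
16.825
```

View pics/w4.png

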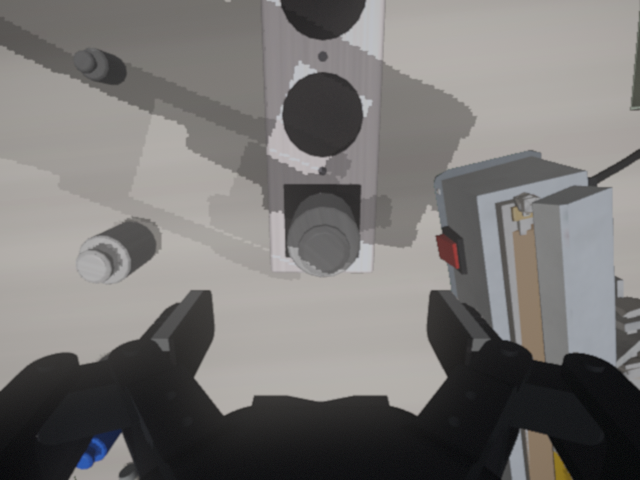

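Weight 1 stands on the square pad at (325,235), fitted at (0.612, -0.073), about 1.5 mm from the pad centre. Next is weight 2.

```bash
cat >> h.py <<'E'
def job(k,guess,F,mn,mx):
    ctrl.movep([*guess,.10],Q)
    p=look(k,guess,save=f"pics/pre{k}.png")
    if p is None: raise SystemExit("not seen")
    grasp(k,p,F); g=ctrl.read_gripper_width()*85
    if not mn<g<mx: raise SystemExit("bad grip")
    ctrl.line_to([*p,.09],0.2)
    xy=PAD[k]; ctrl.line_to([*xy,.09],0.25,rotation=Q); print("w",ctrl.read_gripper_width()*85)
    lower(k,xy); print(look(k,xy,.011,save=f"pics/post{k}.png"),xy,ctrl.read_clock())
E
python3 - <<'E'
from h import *
job(2,(.4575,-.12),60,32,42)
E
```

```text
wrist 2 weight_2 0.96 [ 0.4593 -0.1198] iou 0.93 rgb [96.1018 95.1402 94.6932]
down stop: False
width 0.43191753278106587 0.42931522889389456 mm 36.49179445598104 force [ 0.4445 -0.3791 -3.6263]
w 36.87659374658577
contact True [ 0.5985  0.0054 -0.0181] expect z -0.019000000000000003
wrist 2 weight_2 0.68 [0.5989 0.0058] iou 0.94 rgb [101.2044 100.2947 100.6677]
[0.5989 0.0058] (0.5974, 0.0055) 23.7667
```

View pics/post2.png

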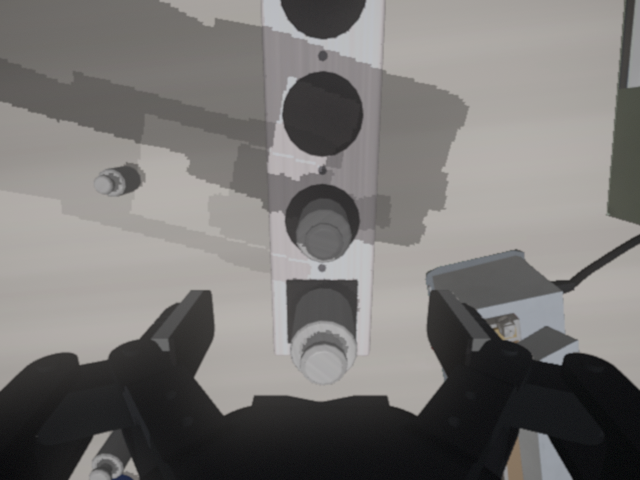

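Weight 2 stands on the pad next to the square at (322,228). Next is the steel weight 3. The jaws run across the row, clear of the blue one.

Run:
```python
from h import *
g=(.4425,-.245)
ctrl.movep([*g,.10],Q)
print(look(3,g,save="pics/pre3.png"),ctrl.read_clock())
```

```text
wrist 3 weight_3 0.9 [ 0.4439 -0.2448] iou 0.86 rgb [93.5583 92.5928 92.332 ]
[ 0.4439 -0.2448] 25.0
```

View pics/pre3.png

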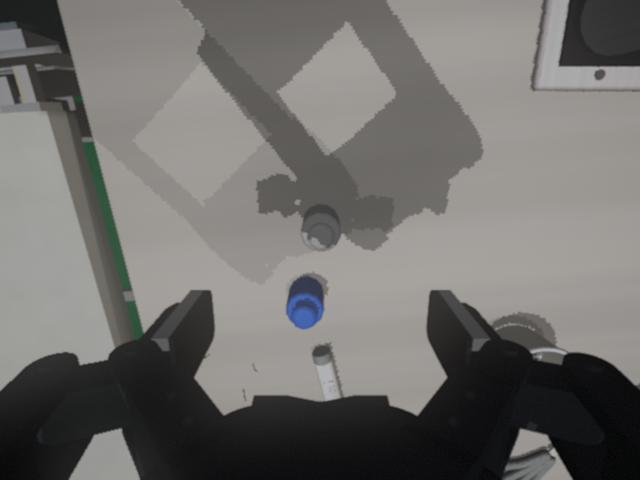

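Steel weight 3 is at (320,230) and the blue one at (305,302), well separated.

Run:
```python
from h import *
job(3,(.4435,-.2448),45,24,32)
```

```text
wrist 3 weight_3 0.66 [ 0.4437 -0.2449] iou 0.9 rgb [94.9014 93.9232 93.6353]
down stop: False
width 0.3232525214805674 0.3241008403439602 mm 27.548571429236617 force [-0.6809 -0.044  -0.7411]
w 27.90891329901549
contact True [ 0.5853  0.0841 -0.0194] expect z -0.020000000000000004
None (0.5843, 0.084) 32.4417
```

View pics/post3.png

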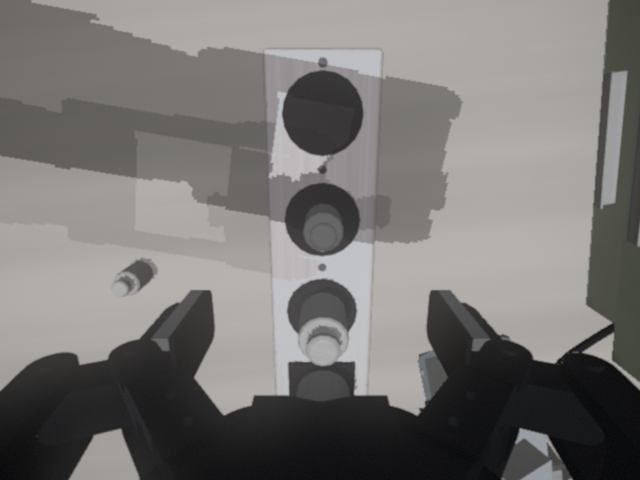

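Weight 3 stands on its pad at (322,230); the network missed it this time. Next is the smallest.

Run:
```python
from h import *
g=(.441,.0117)
ctrl.movep([*g,.08],Q)
print(look(4,g,save="pics/pre4.png"),ctrl.read_clock())
```

```text
wrist 4 weight_3 0.44 [0.4408 0.0124] iou 0.92 rgb [92.4545 91.292  90.5743]
[0.4408 0.0124] 33.2833
```

View pics/pre4.png

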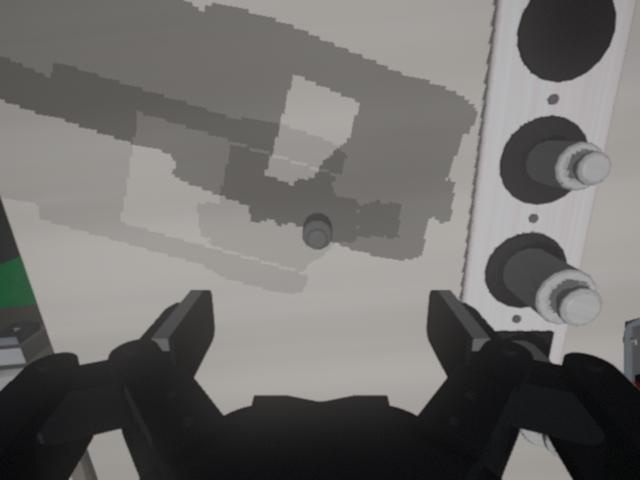

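Run:
```python
from h import *
job(4,(.4408,.0124),30,17,24)
```

```text
wrist 4 weight_4_smallest 0.67 [0.4408 0.0122] iou 0.87 rgb [94.5487 93.3485 92.6956]
down stop: False
width 0.2348772144764161 0.23310913953481388 mm 19.81427686045918 force [-0.4579  0.3372 -0.813 ]
w 19.978015396777664
contact True [ 0.572   0.1632 -0.0206] expect z -0.021
wrist 4 weight_4_smallest 0.95 [0.5726 0.1633] iou 0.86 rgb [90.7526 89.9895 90.4254]
[0.5726 0.1633] (0.5711, 0.163) 40.1083
```

View pics/post4.png

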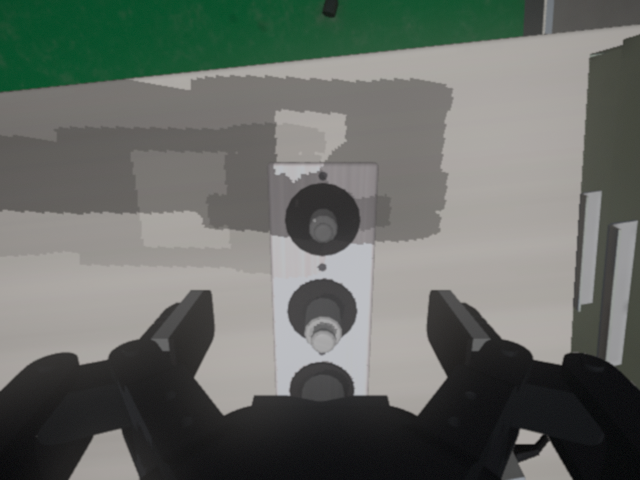

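Now a final check with the arm clear of the rail.

Run:
```python
from h import *
ctrl.line_to([.52,.05,.25],0.3)
for k in PAD: look(k,PAD[k],.011)
C=cam("wrist");
im=ctrl.snapshot("wrist").copy()
for k in PAD:
    u=proj(C,[*PAD[k],.011]); cv2.circle(im,tuple(int(round(x)) for x in u),2,(255,0,0),-1)
cv2.imwrite("pics/fin.png",im[:,:,::-1])
ctrl.movep([.42,-.1,.25],Q)
for k in PAD: look(k,PAD[k],.011,camn="top")
cv2.imwrite("pics/fintop.png",ctrl.snapshot("top")[:,:,::-1]);print(ctrl.read_clock())
for n in("tub","marker"):
    for d in ctrl.silhouettes("top",n)[:1]:print(n,cent(d["mask"]))
```

```text
wrist 1 weight_1_largest 0.97 [ 0.612 -0.073] iou 0.9 rgb [116.8594 115.97   115.9531]
wrist 2 weight_2 0.74 [0.5992 0.0052] iou 0.92 rgb [128.836  128.1744 128.4849]
wrist 4 weight_4_smallest 0.86 [0.5726 0.1625] iou 0.79 rgb [97.8298 96.9973 97.1303]
top 1 weight_1_largest 0.88 [ 0.6113 -0.0741] iou 0.89 rgb [151.9303 148.2749 146.6235]
top 2 weight_2 0.49 [0.6025 0.0039] iou 0.62 rgb [158.125  153.7009 151.8929]
top 2 weight_3 0.49 [0.6025 0.0039] iou 0.62 rgb [158.125  153.7009 151.8929]
top 3 weight_3 0.63 [0.5847 0.0832] iou 0.79 rgb [134.9672 131.4699 129.8415]
top 4 weight_4_smallest 0.44 [0.5717 0.1627] iou 0.82 rgb [118.3423 114.9099 113.5225]
42.9833
tub [426.2144 194.3648]
marker [464.6372 261.7643]
```

View pics/fin.png

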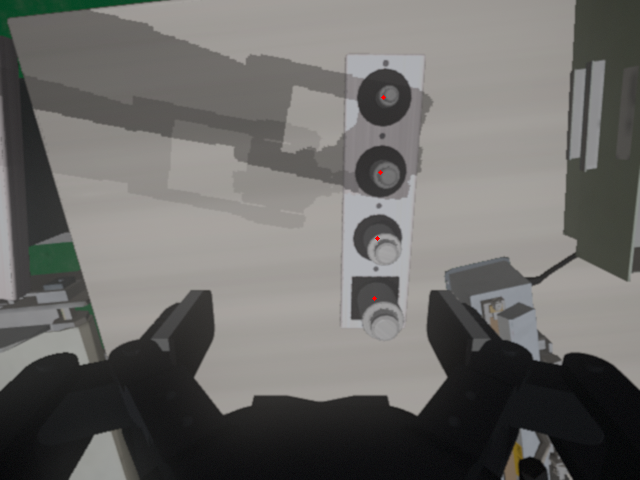

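View pics/fintop.png

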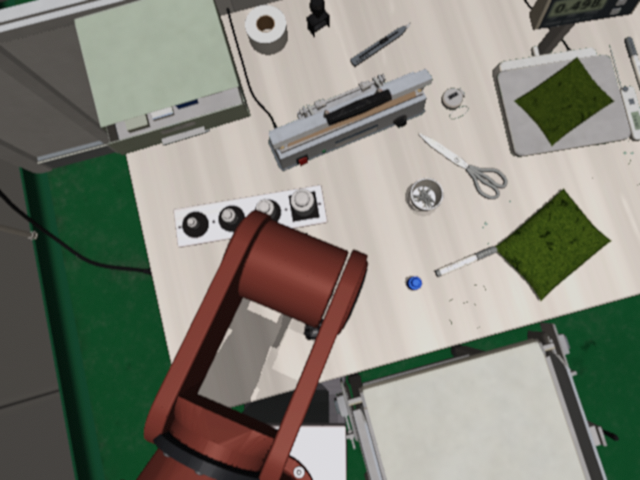

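All four stand centred, in size order from the square pad. The tub, the marker and the blue weight have not moved.

Run:
```python
from h import *
ctrl.sign_off()
```

```text
the job is handed in; nothing more can be done
```

The job is handed in, at about 43 s on the robot's clock. All four check weights stand upright on their pads, the largest on the square pad and then weight 2, weight 3 and the smallest along the rail.

- **Fingertip offset:** both cameras disagreed with the stated tool point. A gentle touch on the table showed the real fingertips sit 34 mm behind the reported TCP, so I corrected every height for that.
- **Position checks:** my final fits put weights 1, 2 and 4 within about 2 mm of their pad centres in the wrist view, and weights 1, 3 and 4 within about 1.5 mm in the top view.
- **Failed or weak checks:** the network missed weight 3 in the wrist pictures after placing, so its position rests on the top-view fit and what the pictures show. The top-view fit for weight 2 was poor because the arm partly hid it; it read about 5 mm off, but the wrist view, taken clear of the arm, gave about 2 mm.
- **Left alone:** the tub and marker are within a pixel of where they started in the top picture, and the blue look-alike was not touched.

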